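# Stow the bench scraper in its slanted block

### The job

Take the bench scraper out of the metal cradle and slide its blade, edge first, into the slot of the slanted wooden block until it is fully home on the bottom of the slot; keep hold of it all the way in (do not let it drop in), and only then let go and leave it there. The block can sit anywhere along its tray, so feel or look for the slot. Leave the jar, the can and the basket where they stand.

Things in the scene. Friction and masses are not known exactly. Their poses are not given: they have to be found in the camera images.
- scraper: Loose bench scraper, 0.2 kg: plain steel blade 3 mm thick (x), 90 wide (y), 78 deep (z); black bar handle along its top, 22 thick (x), 140 long (y), 24 high (z), edges rounded. Same both ways round. Origin: middle of the blade's lower edge; z points from there to the handle. Starts upright in the cradle, hung by its handle ends, lower edge 20 mm above the table.
- scraper_grip (a point): Centre of the scraper's handle, 87 mm from the blade's lower edge along the scraper's z. The middle of the handle is free to be gripped across its 22 mm.
- cradle: Fixed aluminium cradle: base plate 90 x 150 x 6 mm; two posts 95 mm high (40 in x, 12 in y) centred at y = +60 and -60. On each, two lips rise 10 mm more, at 14 to 20 mm either side in x; a handle end rests between them. The blade hangs between the posts in the cradle's y-z plane and lifts straight up. Origin: centre of the underside, z up.
- tray: Fixed grey steel tray, 200 (x) x 150 (y) x 6 mm, 20 mm rails along both long sides. Origin: centre of underside, z up. A pale wooden block, 130 mm wide (y), stands on it, locked anywhere up to 20 mm either side of the middle along the tray's x (new each run, not reported: see or feel it). Block and tray are rigid and do not move.
- slot_mid (a point): Fixed to the tray at x 0, y 0, z 78.6 mm, axes as the tray: where the mouth of the block's slot would be centred with the block mid-range. The real mouth is shifted up to 20 mm along tray x, same y and z. The block's upper face there is flat, 40 mm each way up and down from the slot, tipped 35 degrees: it rises towards +x and looks up and back to -x.
- slot_end (a point): Fixed to the tray at x 28.7, y 0, z 37.6 mm: middle of the slot's bottom with the block mid-range (shifts along x with it). The slot runs from mouth to here square to the sloping face, 35 degrees from vertical, down and to +x: 50 mm deep, 6 wide, 98 long parallel to tray y, 2 mm 45 degree bevels on its long edges. Scraper home: handle underside 28 mm off the face.
- jar: Glass jar with a steel lid, 68 mm across, 115 mm high, loose. Bystander. Origin: centre of its underside.
- can: Food can, 72 mm across, 100 mm high, loose. Bystander. Origin: centre of its underside.
- basket: White open slatted basket, 130 x 100 x 70 mm, loose. Bystander. Origin: centre of its underside.
Things that resemble listed ones, but are neither listed nor needed, are in the scene too. What is meant by the scraper is not green, and is the larger of those in its own colour. Leave any blue or green look-alike of the cradle alone.

How it is judged:
By the outcome, as a careful person would: the job done as asked, in the order asked, and still so for the second after the job is handed in, with the robot touching nothing.
It also fails if it takes over 48 s, if anything falls off the work surface, if the arm or the gripper's body presses on something with over 40 N, if the wrist force passes 120 N, or if a joint passes its speed limit or range.

### The arm

A 6-joint arm with a two-finger parallel gripper is mounted at the origin on the work surface. World frame = base frame: x ahead of the robot, y to its left, z up, the work surface at z = 0. Lengths are in m, angles in rad, forces in N, time in s.
With the tool pointing down it reaches from about 0.3 to 0.775 m from the base axis. Payload 14.6 kg.
Tool frame: the origin (TCP) lies at the very end of the fingers, on their centre line; the grasp point (between the pads) lies 19 mm behind it; z points along the fingers, y is the line along which they close (so a half turn about z gives the same grasp; the last joint's range is limited). The gripper opens to 94 mm and grips with 3 to 60 N. Pads are 16 mm wide; open, the fingers measure 119 mm over their backs; the gripper's body (75 mm by 177 mm) begins 78 mm behind the grasp point.
Start: joints at [-1.23, 0.3, 1.521, -0, 1.321, -0.067], TCP at [0.218, -0.505, 0.205] pointing down, gripper open.
Joint ranges: [-3.03, 3.03], [-0.79, 2.21], [0.23, 2.52], [-1.04, 4.18], [0, 3.07], [-2.55, 2.55]. Speed limits (rad/s): [2.22, 2.22, 2.57, 3.14, 3.14, 3.14].

### API

Orientations are given as [roll, pitch, yaw] about the fixed x, y, z axes, in that order (R = Rz(yaw) Ry(pitch) Rx(roll)).
In Python, from station import ctrl gives the robot as it stands.
- The arm moves only by the tool move_arm, never from a script. Its argument "increments" is a list of rows, each a list of 7 numbers: the opening, from 0 (shut) to 1 (fully open), then the shift along the tool's x, y, z in units of 50 mm (1.0 is 50 mm), then the turn, a rotation vector about the tool's x, y, z in rad. In form: [[claw, tx, ty, tz, rx, ry, rz], ...]. A call has 1 to 20 rows; each row shifts and turns the commanded pose from where the row before left it, along the tool's axes as they then stand; what a row does not reach is not made up. A row lasts 1/10 s, in which the tool goes at most 50 mm and 8.59 degrees, less where a joint would pass 70% of its speed; a pose out of reach is approached as far as the arm can. A call is refused whole if a number of a shift passes 1 or a number of a turn 0.15, either way. A call with a gripper value outside its range is refused whole. The fingers move at their own pace and stop on an object; "force" is the grip in N (left out, the last holds). Time passes only in rows, so rows that do not move let the fingers close. It gives the time, the measured TCP pose, the force, the opening and the grip force at its end, in the units of the state.
- ctrl.get_obs(): the state, without advancing time (a new reading comes with each control period).
- ctrl.camera(name): name is "scene" or "side" or "wrist"; returns a dict with "color" (480x640x3 uint8, blue, green, red), "K" (3x3 intrinsics, pixels), "pose" (4x4, takes a point from camera to world coordinates); the wrist camera has in their place "tool_from_camera" (4x4, takes a point from camera to tool coordinates, whose origin is the TCP and whose axes are the flange's). Camera axes: x right, y down, z forward; pixel columns grow to the right and rows downward; lengths in m; the calibration is good to about 2 mm. A picture is of the moment at which its call begins: read the wrist's pose just before it. There is no depth.
- ctrl.hand_in(): hands the job in; it is judged then, once.
Trained networks look in a picture, given as the dict that the camera call returned (one of the last four; its "shot" number tells which), for a name from the list of things; names that differ only in an ending like _2 or _b are one class to them, and where a whole thing is asked for, a point or a joint stands for the part that bears it (a point fixed in the world has none). Each returns a list of dicts, best first, with "conf" (0 to 1); they miss things now and then, are a little off and sometimes report something else, mostly with a low value. They report only what shows in the picture. A call takes as long as a camera call. They do not tell look-alikes from the thing itself.
- ctrl.cut_out(name, picture): "mask" (480x640 bool, what is visible of it) and "centre" ([row, column] in pixels, amid what is visible of it).
The state is a dict: "time_s": time; "qpos": joint angles; "joint_vel": joint speeds; "tau": joint torques, N m; "ee_pos": TCP position; "eef_rot": TCP orientation; "force": force on the tool from outside, world axes, zero at the start; "moment": the same for the moment, N m; "grip_width": finger opening in m; "grip_force": force on a finger pad.
Only numpy, scipy, OpenCV 4.12 (cv2) and the standard library are available. Lean on these libraries where they do the work, as an engineer would, in place of code of your own. Each camera call takes 0.05 s, during which the arm holds its last target. There are 200 camera calls.

## Working session

There is one attempt and no reset: what is moved stays moved. The work goes in short steps, Python scripts to look and compute and a tool call to move; the robot and the scene stay as the last step left them, time stands still between calls to the robot, and variables do not carry over. Pictures are saved under pics/ and viewed, at most 10 in all, crops included, and the job is handed in when it is done.

Besides the shell and the picture viewer there is one more tool, called as a command line: name --pt "numbers of a row" for each row, then --argument value for the rest. move_arm: Moves the arm, as the interface text tells. Its arguments: {"type":"object","properties":{"increments":{"type":"array","items":{"type":"array","items":{"type":"number"}}},"force":{"type":"number"}},"required":["increments"]}

```bash
ls; mkdir -p pics; python3 - <<'E'
from station import ctrl
import cv2,numpy as np,pickle
o=ctrl.get_obs();print({k:np.round(v,3).tolist() for k,v in o.items()})
ims=[]
for n in ("scene","side"):
    p=ctrl.camera(n);pickle.dump(p,open(n+'.pkl','wb'));cv2.imwrite(f'pics/{n}0.png',p['color'])
    print(n,p['K'].tolist(),np.round(p['pose'],4).tolist())
    for t in ("scraper","cradle","tray","jar","can","basket"):
        for d in ctrl.cut_out(t,p):
            ys,xs=np.where(d['mask']); 
            if len(xs): print(n,t,round(d['conf'],2),np.round(d['centre']),xs.min(),xs.max(),ys.min(),ys.max())
E
```

```text
pics
{'time_s': 0.0, 'qpos': [-1.23, 0.3, 1.522, 0.0, 1.321, -0.067], 'joint_vel': [-0.001, -0.002, -0.0, -0.0, -0.0, 0.0], 'tau': [-0.001, -53.181, -35.274, 0.071, 0.024, -0.0], 'ee_pos': [0.218, -0.505, 0.205], 'eef_rot': [-3.14, -0.0, 0.408], 'force': [-0.203, -0.207, 0.485], 'moment': [0.037, -0.025, 0.062], 'grip_force': 0.0, 'grip_width': 0.094}
scene [[590.2049755747731, 0.0, 316.5715186121564], [0.0, 590.2049755747731, 242.84488230740405], [0.0, 0.0, 1.0]] [[-0.8504, 0.3065, -0.4276, 1.2585], [0.5261, 0.4876, -0.6967, 1.0893], [-0.0051, -0.8175, -0.576, 1.0086], [0.0, 0.0, 0.0, 1.0]]
scene scraper 0.66 [231. 232.] 216 237 209 257
scene scraper 0.65 [211. 274.] 261 292 193 233
scene scraper 0.64 [215. 319.] 305 338 205 228
scene cradle 0.95 [236. 277.] 254 295 201 253
scene cradle 0.65 [265. 307.] 285 331 228 292
scene tray 0.97 [330. 363.] 324 416 290 345
scene tray 0.31 [213. 275.] 261 291 193 232
scene jar 0.85 [270. 250.] 237 263 250 298
scene can 0.76 [193. 239.] 229 252 172 208
scene basket 0.93 [380. 442.] 404 481 347 414
scene basket 0.41 [327. 363.] 324 417 290 345
side [[523.6930877383752, 0.0, 313.86816968000164], [0.0, 523.6930877383752, 240.80018510011266], [0.0, 0.0, 1.0]] [[-0.7743, -0.3372, 0.5355, -0.136], [-0.6327, 0.3921, -0.6678, 0.8974], [0.0152, -0.8559, -0.517, 0.7826], [0.0, 0.0, 0.0, 1.0]]
side scraper 0.74 [323. 261.] 212 305 292 346
side scraper 0.73 [244. 394.] 390 402 226 260
side scraper 0.64 [210. 359.] 345 374 192 230
side scraper 0.61 [197. 323.] 299 344 188 218
side cradle 0.96 [257. 311.] 281 342 219 279
side cradle 0.7 [233. 424.] 410 440 210 250
side cradle 0.63 [232. 356.] 336 382 199 250
side tray 0.65 [322. 263.] 213 305 293 345
side jar 0.73 [224. 272.] 257 281 201 245
side can 0.81 [194. 398.] 388 411 176 211
side can 0.48 [321. 263.] 212 305 292 346
```

View pics/scene0.png

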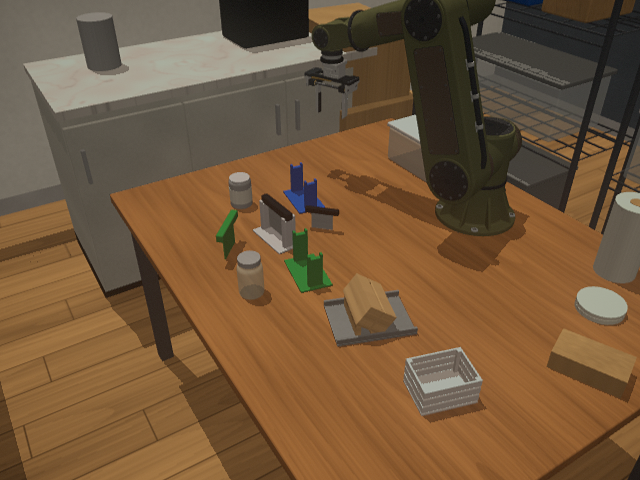

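View pics/side0.png

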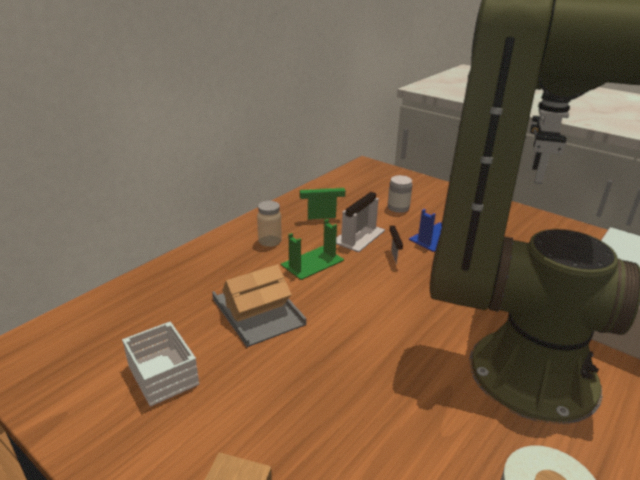

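Scene picture: candidates are the black scraper in the aluminium cradle (scene 275,208; side 360,205), a smaller black one (scene 320,215; side 396,240) and a green one (scene 230,231; side 322,203). The first one fits the description. The tray with its block is at scene (368,318) and side (260,310). A close crop of both will check this.

```bash
cat > h.py <<'E'
import numpy as np,cv2,pickle
from scipy.spatial.transform import Rotation as R
def ray(p,uv):
    P=p['pose'];d=P[:3,:3]@np.linalg.inv(p['K'])@np.array([uv[0],uv[1],1.]);return P[:3,3],d/np.linalg.norm(d)
def onz(p,uv,z):
    o,d=ray(p,uv);return o+d*(z-o[2])/d[2]
def tri(rs):
    A=sum(np.eye(3)-np.outer(d,d) for o,d in rs);b=sum((np.eye(3)-np.outer(d,d))@o for o,d in rs)
    x=np.linalg.solve(A,b);return x,[np.linalg.norm((np.eye(3)-np.outer(d,d))@(x-o)) for o,d in rs]
def proj(p,X):
    P=p['pose'];c=P[:3,:3].T@(np.asarray(X)-P[:3,3]);q=p['K']@c;return q[:2]/q[2]
E
python3 - <<'E'
import pickle,cv2,numpy as np
a=pickle.load(open('scene.pkl','rb'))['color'];b=pickle.load(open('side.pkl','rb'))['color']
def t(i,x,y): return cv2.resize(i[y:y+75,x:x+100],(400,300),interpolation=cv2.INTER_CUBIC)
cv2.imwrite('pics/crop1.png',np.vstack([np.hstack([t(a,240,180),t(a,320,275)]),np.hstack([t(b,310,180),t(b,207,265)])]))
E
```

```text
(no output)
```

View pics/crop1.png

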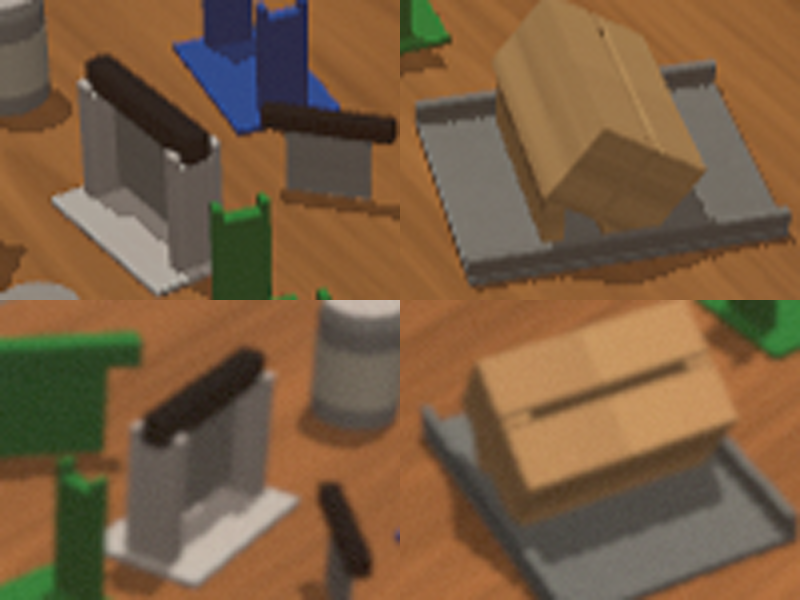

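The crop confirms it: the black scraper hangs in the bare aluminium cradle, and the smaller black one lies loose to its right. The slot is clear in the side view, running from about (239.5,293) to (279,282).

```bash
python3 - <<'E'
from h import *
a=pickle.load(open('scene.pkl','rb'));b=pickle.load(open('side.pkl','rb'))
S=lambda x,y,ox,oy:(ox+x/4,oy+y/4)
h1a,h2a=S(97,68,240,180),S(196,148,240,180)
h1b,h2b=S(250,62,310,180),S(157,130,310,180)
for c in ((h1a,h1b),(h1a,h2b),(h2a,h1b),(h2a,h2b)): print(np.round(tri([ray(a,c[0]),ray(b,c[1])]),4) if 0 else [np.round(v,4) for v in tri([ray(a,c[0]),ray(b,c[1])])])
print('handle on z=.107',[np.round(onz(p,q,.107),4) for p,q in ((a,h1a),(a,h2a),(b,h1b),(b,h2b))])
print('cradle base scene', [np.round(onz(a,S(x,y,240,180),.006),4) for x,y in ((52,198),(160,290))])
print('slot side z .0786',[np.round(onz(b,S(x,y,207,265),.0786),4) for x,y in ((130,113),(288,67))])
print('slot scene far end',np.round(onz(a,S(200,32,320,275),.0786),4),np.round(onz(a,S(290,165,320,275),.0786),4))
print('rail top scene',[np.round(onz(a,S(x,y,320,275),.02),4) for x,y in ((16,104),(315,65),(68,265),(390,212))])
print('rail top side',[np.round(onz(b,S(x,y,207,265),.02),4) for x,y in ((25,108),(290,130),(393,228))])
for n in ((a,'scene',(250,270)),(a,'can',(239,193)),(a,'green cradle',(308,268)),(a,'small',(318,213))): print(n[1],np.round(onz(n[0],n[2],.05),3))
E
```

```text
[array([ 0.5964, -0.2863,  0.1067]), array([0.0002, 0.0002])]
[array([ 0.618 , -0.2228,  0.1059]), array([0.0357, 0.0357])]
[array([ 0.5642, -0.2079,  0.1099]), array([0.0362, 0.0362])]
[array([ 0.5862, -0.1556,  0.1051]), array([0.0013, 0.0013])]
handle on z=.107 [array([ 0.5964, -0.2863,  0.107 ]), array([ 0.5884, -0.1507,  0.107 ]), array([ 0.5959, -0.2855,  0.107 ]), array([ 0.5852, -0.1551,  0.107 ])]
cradle base scene [array([ 0.6412, -0.2867,  0.006 ]), array([ 0.6289, -0.1384,  0.006 ])]
slot side z .0786 [array([0.5759, 0.2704, 0.0786]), array([0.5388, 0.1813, 0.0786])]
slot scene far end [0.5468 0.1831 0.0786] [0.5745 0.31   0.0786]
rail top scene [array([0.6441, 0.1226, 0.02  ]), array([0.4586, 0.1933, 0.02  ]), array([0.6953, 0.2607, 0.02  ]), array([0.5061, 0.3261, 0.02  ])]
rail top side [array([0.6869, 0.2557, 0.02  ]), array([0.5506, 0.1683, 0.02  ]), array([0.4459, 0.1974, 0.02  ])]
scene [ 0.762 -0.058  0.05 ]
can [ 0.612 -0.439  0.05 ]
green cradle [0.627 0.016 0.05 ]
small [ 0.46  -0.202  0.05 ]
```

Scraper grip is at about (0.591, -0.220, 0.107) with yaw about 4.6°. The tray centre is near (0.576, 0.226), yaw about -20°. Both heights and lengths agree with the description. Next I move above the scraper.

move_arm --pt "1 0.76 -0.19 -0.09 0 0 0" --pt "1 0.76 -0.19 -0.09 0 0 0" --pt "1 0.76 -0.19 -0.09 0 0 0" --pt "1 0.76 -0.19 -0.09 0 0 0" --pt "1 0.76 -0.19 -0.09 0 0 0" --pt "1 0.76 -0.19 -0.09 0 0 0" --pt "1 0.76 -0.19 -0.09 0 0 0" --pt "1 0.76 -0.19 -0.09 0 0 0" --pt "1 0.76 -0.19 -0.09 0 0 0" --pt "1 0.76 -0.19 -0.09 0 0 0" --pt "1 0.76 -0.19 -0.09 0 0 0" --pt "1 0.76 -0.19 -0.09 0 0 0"

```text
time_s: 1.9
ee_pos: [0.5926, -0.2182, 0.2596]
eef_rot: [3.142, 0.0, 0.408]
force: [1.4, -0.8, 1.0]
grip_width: 0.0941
grip_force: 0.0
```

move_arm --pt "1 0 0 0 0 0 -0.138" --pt "1 0 0 0 0 0 -0.138" --pt "1 0 0 0 0 0 -0.138" --pt "1 0 0 0 0 0 -0.138" --pt "1 0 0 0 0 0 -0.138" --pt "1 0 0 0 0 0 -0.138" --pt "1 0 0 0 0 0 -0.138" --pt "1 0 0 0 0 0 -0.138" --pt "1 0 0 0 0 0 -0.138" --pt "1 0 0 0 0 0 0" --pt "1 0 0 0 0 0 0"

```text
time_s: 3.0
ee_pos: [0.5915, -0.2194, 0.2594]
eef_rot: [-3.142, -0.0, 1.646]
force: [-1.1, 0.2, 0.8]
grip_width: 0.0942
grip_force: 0.0
```

```bash
cat >> h.py <<'E'
def wrist(ctrl):
    o=ctrl.get_obs();p=ctrl.camera("wrist");T=np.eye(4);T[:3,:3]=R.from_euler('xyz',o['eef_rot']).as_matrix();T[:3,3]=o['ee_pos']
    p=dict(p);p['pose']=T@p['tool_from_camera'];p['T']=T;return o,p
def plan(o,pos,Rt):
    R0=R.from_euler('xyz',o['eef_rot']);d=R0.inv().apply(np.asarray(pos)-o['ee_pos'])/.05
    print('shift(tool units)',np.round(d,3),'then rotvec',np.round((R0.inv()*R.from_matrix(Rt)).as_rotvec(),3))
E
python3 - <<'E'
from station import ctrl
from h import *
o,p=wrist(ctrl);pickle.dump(p,open('w1.pkl','wb'));cv2.imwrite('pics/w1.png',p['color'])
print(o['ee_pos'],o['eef_rot'],o['force'],p['tool_from_camera'].round(4).tolist(),p['K'][0,0],p['K'][:2,2])
for X in ([.5964,-.2863,.119],[.5862,-.1540,.119]): print(proj(p,X))
E
```

```text
[ 0.59152076 -0.21939779  0.25940082] [-3.14153063e+00 -4.54907988e-05  1.64564031e+00] [-1.11089612  0.24804779  0.80918546] [[-0.0003, -0.9616, -0.2746, 0.0806], [1.0, -0.0003, -0.0001, -0.0003], [0.0, -0.2746, 0.9616, -0.1793], [0.0, 0.0, 0.0, 1.0]] 373.74812072715355 [323.31667758 247.34261637]
[323.50395817 305.55664465]
[323.14068908 159.2757157 ]
```

View pics/w1.png

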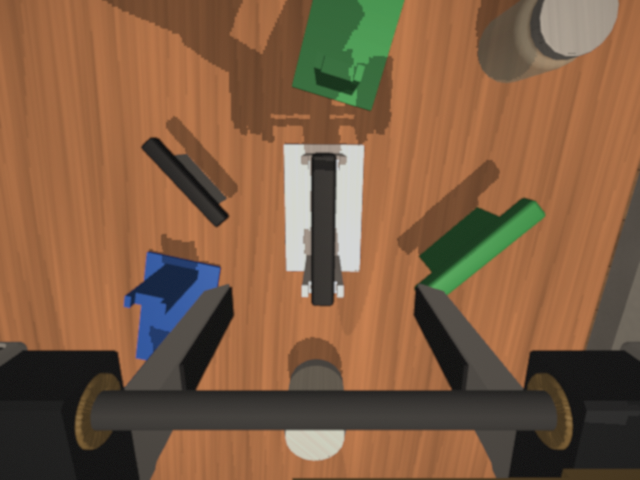

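The wrist view shows the target handle running from (324,153) to (322,305), as predicted apart from about 2 mm along y. The small black scraper (185,182) and the green one (490,245) are clear of the fingers. Next I descend, grip and lift.

move_arm --pt "0.6 0.05 0 0.3 0 0 0.01" --pt "0.6 0 0 0.5 0 0 0" --pt "0.6 0 0 0.5 0 0 0" --pt "0.6 0 0 0.5 0 0 0" --pt "0.6 0 0 0.5 0 0 0" --pt "0.6 0 0 0.4 0 0 0" --pt "0.6 0 0 0.3 0 0 0" --pt "0.6 0 0 0.3 0 0 0" --pt "0.6 0 0 0.13 0 0 0" --pt "0.6 0 0 0 0 0 0" --pt "0.6 0 0 0 0 0 0"

```text
time_s: 4.15
ee_pos: [0.5917, -0.217, 0.0887]
eef_rot: [3.141, 0.0, 1.64]
force: [-0.0, 0.3, -0.7]
grip_width: 0.0565
grip_force: 0.0
```

move_arm --pt "0 0 0 0 0 0 0" --pt "0 0 0 0 0 0 0" --pt "0 0 0 0 0 0 0" --pt "0 0 0 0 0 0 0" --pt "0 0 0 0 0 0 0" --pt "0 0 0 0 0 0 0" --pt "0 0 0 0 0 0 0" --pt "0 0 0 0 0 0 0" --force 45

```text
time_s: 4.95
ee_pos: [0.5913, -0.2169, 0.0881]
eef_rot: [3.142, 0.0, 1.64]
force: [-1.0, 0.1, 1.9]
grip_width: 0.0218
grip_force: 45.0
```

move_arm --pt "0 0 0 -0.1 0 0 0" --pt "0 0 0 -0.3 0 0 0" --pt "0 0 0 -0.4 0 0 0" --pt "0 0 0 -0.6 0 0 0" --pt "0 0 0 -0.6 0 0 0" --pt "0 0 0 -0.6 0 0 0" --pt "0 0 0 -0.6 0 0 0" --pt "0 0 0 -0.6 0 0 0" --pt "0 0 0 -0.5 0 0 0" --pt "0 0 0 -0.1 0 0 0"

```text
time_s: 5.95
ee_pos: [0.5917, -0.217, 0.3121]
eef_rot: [3.137, 0.003, 1.64]
force: [0.4, 0.1, -3.4]
grip_width: 0.0219
grip_force: 45.0
```

move_arm --pt "0 0.4 -0.03 0 0 0 0" --pt "0 0.6 -0.04 0 0 0 0" --pt "0 0.6 -0.04 0 0 0 0" --pt "0 0.6 -0.04 0 0 0 0" --pt "0 0.6 -0.04 0 0 0 0" --pt "0 0.6 -0.04 0 0 0 0" --pt "0 0.6 -0.04 0 0 0 0" --pt "0 0.6 -0.04 0 0 0 0" --pt "0 0.6 -0.04 0 0 0 0" --pt "0 0.6 -0.04 0 0 0 0" --pt "0 0.4 0 0 0 0 0" --pt "0 0 0 0 0 0 0.1" --pt "0 0 0 0 0 0 0.1" --pt "0 0 0 0 0 0 0.1" --pt "0 0 0 0 0 0 0.1" --pt "0 0 0 0 0 0 0" --pt "0 0 0 0 0 0 0"

```text
time_s: 7.65
ee_pos: [0.5503, 0.091, 0.3075]
eef_rot: [-3.141, 0.0, 1.243]
force: [-0.0, 0.1, -1.5]
grip_width: 0.0216
grip_force: 45.0
```

```bash
python3 - <<'E'
from station import ctrl
from h import *
o,p=wrist(ctrl);pickle.dump(p,open('w2.pkl','wb'));cv2.imwrite('pics/w2.png',p['color'])
print(o['ee_pos'],o['eef_rot'],o['force'],o['grip_width'])
E
```

```text
[0.55029798 0.09098114 0.30752237] [-3.14097888e+00  3.15480208e-04  1.24277056e+00] [-0.02713728  0.11678157 -1.50938419] 0.02163534345755473
```

View pics/w2.png

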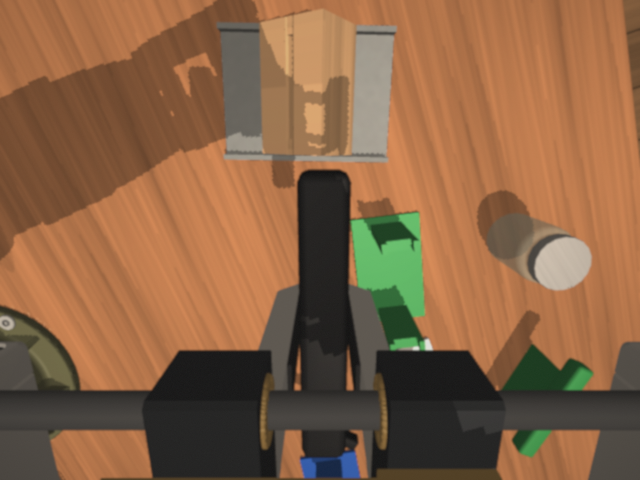

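The wrist view shows the tray (220–395, 22–160) with the block shifted to the robot side and the slot near column 291. A crop should give exact edges.

```bash
python3 - <<'E'
from h import *
p=pickle.load(open('w2.pkl','rb'));i=p['color'][5:170,205:410]
i=cv2.convertScaleAbs(i,alpha=1.6,beta=10)
cv2.imwrite('pics/w2c.png',cv2.resize(i,None,fx=3.6,fy=3.6,interpolation=cv2.INTER_CUBIC))
E
```

```text
(no output)
```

View pics/w2c.png

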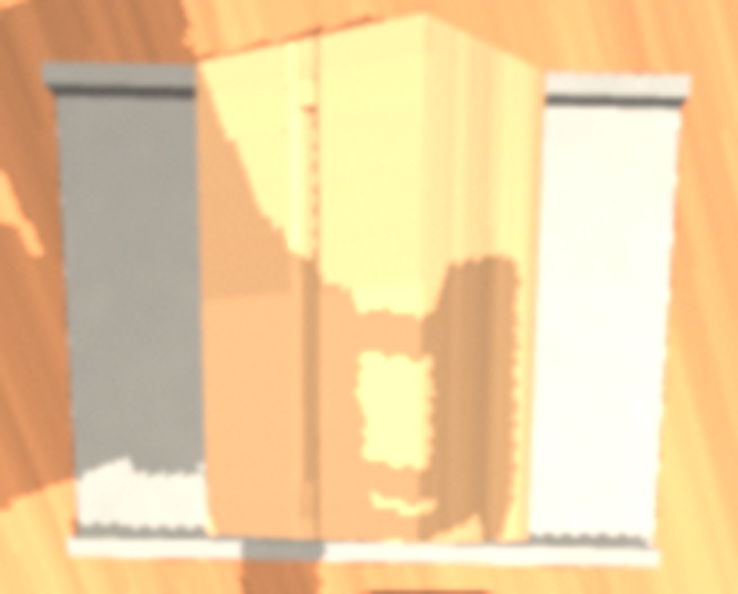

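```bash
python3 - <<'E'
from h import *
p=pickle.load(open('w2.pkl','rb'));b=pickle.load(open('side.pkl','rb'));a=pickle.load(open('scene.pkl','rb'))
C=lambda x,y:(205+x/3.6-.36,5+y/3.6-.36)
up=[onz(p,C(*q),.0815) for q in ((320,105),(320,485))];lo=[onz(p,C(*q),.0757) for q in ((290,105),(293,485))]
m=[(u+l)/2 for u,l in zip(up,lo)]
print('slot',np.round(m,4),'c',np.round((m[0]+m[1])/2,4));d=m[0]-m[1];print('len',np.linalg.norm(d),'yaw',np.degrees(np.arctan2(d[1],d[0]))-90, 'groove w',np.round(np.linalg.norm(up[0]-lo[0]),4))
for z in (.02,.026):
  c=[onz(p,C(*q),z) for q in ((42,63),(690,77),(68,543),(658,553))];print(z,np.round(c,4).tolist(),'ctr',np.round(np.mean(c,0),4))
  for i,j in ((0,1),(2,3),(2,0),(3,1)): d=c[j]-c[i];print(round(np.linalg.norm(d),4),round(np.degrees(np.arctan2(d[1],d[0])),2))
M=(m[0]+m[1])/2
print('side proj',proj(b,m[0]),proj(b,m[1]))
E
```

```text
slot [[0.5766 0.2729 0.0786]
 [0.5427 0.1798 0.0786]] c [0.5597 0.2263 0.0786]
len 0.09904183926696064 yaw -19.989793264856615 groove w 0.0105
0.02 [[0.5041, 0.325, 0.02], [0.6918, 0.2569, 0.02], [0.4554, 0.1899, 0.02], [0.6427, 0.1226, 0.02]] ctr [0.5735 0.2236 0.02  ]
0.1997 -19.92
0.1991 -19.76
0.1436 70.18
0.143 69.93
0.026 [[0.505, 0.323, 0.026], [0.6903, 0.2558, 0.026], [0.4569, 0.1896, 0.026], [0.6419, 0.1231, 0.026]] ctr [0.5735 0.2229 0.026 ]
0.1971 -19.92
0.1965 -19.76
0.1418 70.18
0.1412 69.93
side proj [238.50914308 293.63728756] [278.19315853 280.82557188]
```

```bash
cat >> h.py <<'E'
yw=np.radians(-20);ex=np.array([np.cos(yw),np.sin(yw),0]);ey=np.array([-np.sin(yw),np.cos(yw),0]);ez=np.array([0,0,1.])
t=np.radians(35);d=np.sin(t)*ex-np.cos(t)*ez;Rt=np.column_stack([ey,np.cross(d,ey),d]);M=np.array([.5597,.2263,.0786])
E
python3 - <<'E'
from station import ctrl
from h import *
o=ctrl.get_obs();p=pickle.load(open('w2.pkl','rb'))
for x in (.066,.07,.074): print(x,proj(p,(p['T']@[x,0,-.019,1])[:3]),proj(p,(p['T']@[x-.004,0,-.031,1])[:3]))
for s in (.15,.08): print(M-d*s); plan(o,M-d*s,Rt)
E
```

```text
0.066 [324.33964058 176.06469573] [324.4162244  189.10100656]
0.07 [324.34376757 166.40889489] [324.42121934 178.85496909]
0.074 [324.34795271 156.61704531] [324.42628972 168.45420353]
[0.47885217 0.2557262  0.20147281]
shift(tool units) [ 2.658 -2.415  2.123] then rotvec [-0.611 -0.006  0.02 ]
[0.51658116 0.24199398 0.14413216]
shift(tool units) [ 2.642 -1.611  3.27 ] then rotvec [-0.611 -0.006  0.02 ]
```

move_arm --pt "0 0.38 -0.34 0.1 0 0 0.02" --pt "0 0.38 -0.34 0.1 0 0 0" --pt "0 0.38 -0.34 0.1 0 0 0" --pt "0 0.38 -0.34 0.1 0 0 0" --pt "0 0.38 -0.34 0.1 0 0 0" --pt "0 0.38 -0.34 0 0 0 0" --pt "0 0.38 -0.36 0 0 0 0" --pt "0 0 0 0 -0.1 0 0" --pt "0 0 0 0 -0.1 0 0" --pt "0 0 0 0 -0.1 0 0" --pt "0 0 0 0 -0.1 0 0" --pt "0 0 0 0 -0.1 0 0" --pt "0 0 0 0 -0.111 0 0" --pt "0 0 0 0 0 0 0" --pt "0 0 0 0 0 0 0" --pt "0 0 0 0 0 0 0"

```text
time_s: 9.3
ee_pos: [0.4834, 0.2569, 0.2833]
eef_rot: [2.533, -0.0, 1.22]
force: [0.1, 0.1, -2.0]
grip_width: 0.022
grip_force: 45.0
```

```bash
python3 - <<'E'
from station import ctrl
from h import *
o=ctrl.get_obs();print(o['qpos'].round(3),o['force'].round(2),o['moment'].round(2))
for s in (.15,.085): plan(o,M-d*s,Rt)
E
```

```text
[ 0.662  0.071  1.724 -0.585  1.074  1.227] [ 0.06  0.06 -1.96] [0.19 0.49 0.  ]
shift(tool units) [-0.054 -1.     1.298] then rotvec [-0.002  0.001 -0.002]
shift(tool units) [-0.052 -0.998  2.598] then rotvec [-0.002  0.001 -0.002]
```

move_arm --pt "0 -0.05 -0.35 0.2 0 0 0" --pt "0 0 -0.35 0.4 0 0 0" --pt "0 0 -0.3 0.4 0 0 0" --pt "0 0 0 0.4 0 0 0" --pt "0 0 0 0.4 0 0 0" --pt "0 0 0 0.4 0 0 0" --pt "0 0 0 0.3 0 0 0" --pt "0 0 0 0.1 0 0 0" --pt "0 0 0 0 0 0 0" --pt "0 0 0 0 0 0 0"

```text
time_s: 10.3
ee_pos: [0.5139, 0.2432, 0.1485]
eef_rot: [2.53, -0.001, 1.22]
force: [0.0, 0.0, -2.6]
grip_width: 0.0216
grip_force: 45.0
```

```bash
python3 - <<'E'
from station import ctrl
from h import *
o,w=wrist(ctrl);print(o['force'].round(2),o['moment'].round(2));plan(o,M-d*.085,Rt);plan(o,M-d*.018,Rt)
b=ctrl.camera('side');a=ctrl.camera('scene')
pickle.dump((o,w,a,b),open('v3.pkl','wb'))
g=o['ee_pos']+.068*R.from_euler('xyz',o['eef_rot']).as_matrix()[:,2]
for s in (-.045,.045): print('edge corner',proj(b,g+s*Rt[:,0]),proj(a,g+s*Rt[:,0]))
t=lambda i,x,y:cv2.resize(i[y:y+75,x:x+100],(400,300),interpolation=cv2.INTER_CUBIC)
ww=cv2.resize(w['color'],(400,300))
cv2.imwrite('pics/v3.png',np.vstack([np.hstack([t(b['color'],207,235),t(a['color'],320,255)]),np.hstack([ww,cv2.resize(w['color'][0:240,160:480],(400,300))])]))
E
```

```text
[ 0.04  0.04 -2.56] [ 0.16  0.44 -0.02]
shift(tool units) [-0.005 -0.001  0.005] then rotvec [ 0.     0.001 -0.002]
shift(tool units) [-0.004 -0.002  1.345] then rotvec [ 0.     0.001 -0.002]
edge corner [278.2023052  278.50474016] [375.12721054 277.94382234]
edge corner [241.74464042 290.18946395] [385.91824124 301.232797  ]
```

View pics/v3.png

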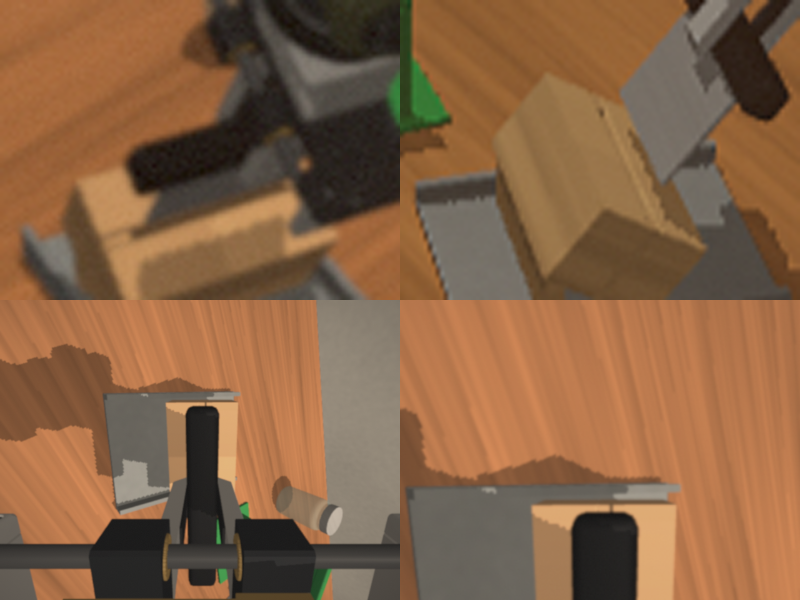

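Blade and slot look parallel, and the blade corners project where predicted (scene (375,278) and (387,300)). In the wrist crop, though, the groove past the handle end seems about 5 px off the plane (col ~329 against 324). I'll zoom in on it.

```bash
python3 - <<'E'
from h import *
o,w,a,b=pickle.load(open('v3.pkl','rb'))
for s in (.055,.065): print(proj(w,M+s*ey),proj(w,M+s*ey-Rt[:,1]*.005),proj(w,M+s*ey+Rt[:,1]*.005))
print('handle end',[proj(w,(w['T']@[x,0,-.019,1])[:3]) for x in (.066,.07)])
i=cv2.convertScaleAbs(w['color'][155:195,290:360],alpha=1.5)
cv2.imwrite('pics/v4.png',cv2.resize(i,None,fx=10,fy=10,interpolation=cv2.INTER_CUBIC))
E
```

```text
[323.46863652 178.59947225] [316.32482386 178.61601516] [330.61249399 178.58292923]
[323.43787457 163.9867126 ] [316.2180596  164.00347783] [330.6577353  163.96994727]
handle end [array([324.09484558, 175.92497747]), array([324.09837231, 166.28226229])]
```

View pics/v4.png

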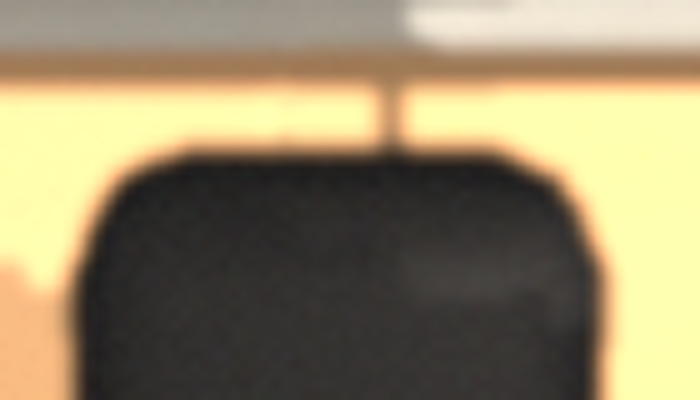

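The dark strip (cols 327.7–330.3) is the upper bevel, where 330.7 was predicted, and the faint line at 318.5 is the lower bevel's inner edge. So the slot agrees within about 0.5 mm across. The scraper sits about 1.5 mm low along tool x, so I nudge that and begin the insertion.

move_arm --pt "0 0.03 0 0.1 0 0 0" --pt "0 0 0 0.1 0 0 0" --pt "0 0 0 0.1 0 0 0" --pt "0 0 0 0.05 0 0 0" --pt "0 0 0 0.05 0 0 0" --pt "0 0 0 0.05 0 0 0" --pt "0 0 0 0.05 0 0 0" --pt "0 0 0 0 0 0 0" --pt "0 0 0 0 0 0 0"

```text
time_s: 11.35
ee_pos: [0.5278, 0.2396, 0.1274]
eef_rot: [2.531, -0.0, 1.22]
force: [-0.3, 0.7, -3.0]
grip_width: 0.0223
grip_force: 45.0
```

move_arm --pt "0 0 0 0.08 0 0 0" --pt "0 0 0 0.08 0 0 0" --pt "0 0 0 0.08 0 0 0" --pt "0 0 0 0.08 0 0 0" --pt "0 0 0 0.08 0 0 0" --pt "0 0 0 0.08 0 0 0" --pt "0 0 0 0.08 0 0 0" --pt "0 0 0 0.08 0 0 0" --pt "0 0 0 0.04 0 0 0" --pt "0 0 0 0 0 0 0" --pt "0 0 0 0 0 0 0"

```text
time_s: 12.45
ee_pos: [0.5461, 0.2329, 0.0995]
eef_rot: [2.531, -0.0, 1.22]
force: [-0.7, 0.2, -3.6]
grip_width: 0.0217
grip_force: 45.0
```

```bash
python3 - <<'E'
from station import ctrl
from h import *
o=ctrl.get_obs();print(o['force'].round(2),o['moment'].round(2),Rt.T@o['force']);plan(o,M-d*.018,Rt)
E
```

```text
[-0.67  0.22 -3.62] [ 0.16  0.51 -0.04] [-0.02084459 -2.64957445  2.55896203]
shift(tool units) [-0.03   0.006  0.155] then rotvec [ 0.     0.001 -0.002]
```

Nearly home, with about 8 mm left by geometry. I continue in small steps until the bottom pushes back.

move_arm --pt "0 0 0 0.03 0 0 0" --pt "0 0 0 0.03 0 0 0" --pt "0 0 0 0.03 0 0 0" --pt "0 0 0 0.02 0 0 0" --pt "0 0 0 0.02 0 0 0" --pt "0 0 0 0 0 0 0" --pt "0 0 0 0 0 0 0"

```text
time_s: 13.15
ee_pos: [0.5496, 0.2316, 0.0941]
eef_rot: [2.531, 0.0, 1.22]
force: [-0.2, -0.3, -2.1]
grip_width: 0.022
grip_force: 45.0
```

move_arm --pt "0 0 0 0.01 0 0 0" --pt "0 0 0 0.01 0 0 0" --pt "0 0 0 0.01 0 0 0" --pt "0 0 0 0 0 0 0"

```text
time_s: 13.55
ee_pos: [0.5503, 0.2313, 0.0932]
eef_rot: [2.53, -0.0, 1.22]
force: [-4.9, -0.2, 3.0]
grip_width: 0.0217
grip_force: 45.0
```

move_arm --pt "0 0 0 0.01 0 0 0" --pt "0 0 0 0.01 0 0 0" --pt "0 0 0 0 0 0 0" --pt "0 0 0 0 0 0 0"

```text
time_s: 13.95
ee_pos: [0.5505, 0.2313, 0.0932]
eef_rot: [2.53, -0.0, 1.219]
force: [-19.2, -0.6, 15.3]
grip_width: 0.0217
grip_force: 45.0
```

```bash
python3 - <<'E'
from station import ctrl
from h import *
o=ctrl.get_obs();print(o['force'].round(2),o['moment'].round(2),Rt.T@o['force']);plan(o,M-d*.018,Rt)
E
```

```text
[-19.19  -0.65  15.28] [-0.41  1.82 -0.64] [ -7.17427014  -5.8319144  -22.73120464]
shift(tool units) [-0.032  0.002 -0.002] then rotvec [ 0.001  0.001 -0.002]
```

Firm contact of about 23 N, with no further travel, exactly at the computed home depth. I unload the command, release and back out.

move_arm --pt "0 0 0 -0.02 0 0 0" --pt "0 0 0 0 0 0 0" --pt "0 0 0 0 0 0 0" --force 15

```text
time_s: 14.25
ee_pos: [0.5504, 0.2313, 0.0931]
eef_rot: [2.53, -0.0, 1.22]
force: [-4.9, -0.1, 4.4]
grip_width: 0.0217
grip_force: 15.0
```

move_arm --pt "0.5 0 0 0 0 0 0" --pt "0.5 0 0 0 0 0 0" --pt "0.5 0 0 0 0 0 0" --pt "0.5 0 0 0 0 0 0" --pt "0.5 0 0 0 0 0 0" --pt "0.5 0 0 0 0 0 0"

```text
time_s: 14.85
ee_pos: [0.5504, 0.2313, 0.0929]
eef_rot: [2.531, -0.0, 1.22]
force: [0.1, 0.6, 0.2]
grip_width: 0.0471
grip_force: 0.0
```

move_arm --pt "0.5 0 0 -0.1 0 0 0" --pt "0.5 0 0 -0.2 0 0 0" --pt "0.5 0 0 -0.3 0 0 0" --pt "0.5 0 0 -0.4 0 0 0" --pt "0.5 0 0 -0.5 0 0 0" --pt "0.5 0 0 -0.5 0 0 0" --pt "0.5 0 0 -0.5 0 0 0" --pt "0.5 0 0 -0.3 0 0 0" --pt "0.5 0 0 0 0 0 0" --pt "0.5 0 0 0 0 0 0"

```text
time_s: 15.85
ee_pos: [0.4747, 0.259, 0.2079]
eef_rot: [2.53, -0.001, 1.22]
force: [-0.6, -0.7, -0.4]
grip_width: 0.0472
grip_force: 0.0
```

```bash
python3 - <<'E'
from station import ctrl
from h import *
o,w=wrist(ctrl);print(o['force'].round(2),o['ee_pos'])
b=ctrl.camera('side');a=ctrl.camera('scene')
H=M+d*(.05-.087)
for s in (-.07,.07): print('handle end',proj(b,H+s*ey),proj(a,H+s*ey),proj(w,H+s*ey))
t=lambda i,x,y:cv2.resize(i[y:y+75,x:x+100],(400,300),interpolation=cv2.INTER_CUBIC)
cv2.imwrite('pics/v5.png',np.vstack([np.hstack([t(b['color'],207,255),t(a['color'],320,265)]),np.hstack([cv2.resize(w['color'],(400,300)),cv2.resize(a['color'],(400,300))])]))
E
```

```text
[-0.59 -0.72 -0.4 ] [0.47471875 0.25904506 0.20787717]
handle end [290.30112256 272.03439031] [377.00259003 266.1557734 ] [324.27501325 319.23197699]
handle end [232.86008071 290.30061133] [394.27789796 302.13875538] [324.10508245 156.63513623]
```

View pics/v5.png

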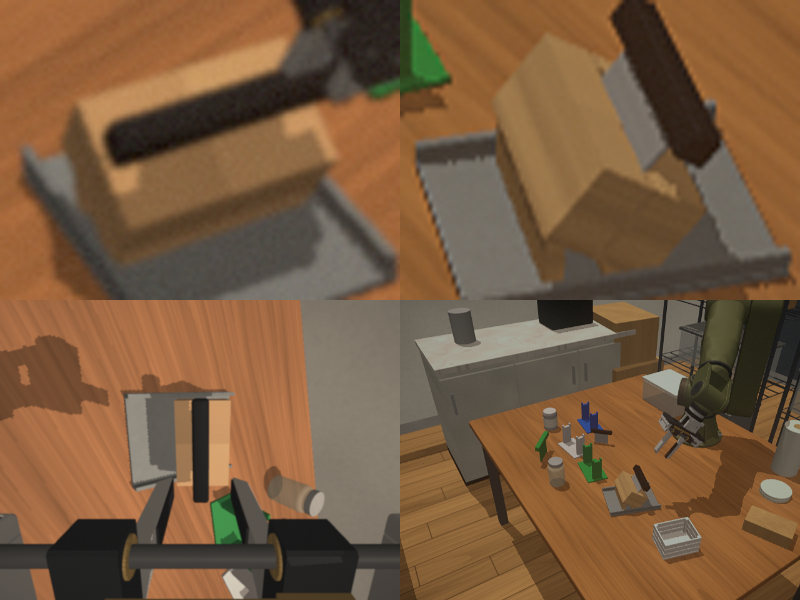

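The scraper sits in the slot with its handle ends where predicted for home (side crop (110,140), scene crop (628,5)–(700,150)). The gripper is clear, and the jar, can and basket are where they were.

```bash
python3 -c "
from station import ctrl
print(ctrl.hand_in())"
```

```text
the job is handed in; nothing more can be done
None
```

The scraper is home in the block's slot: it was held until it met firm contact at the expected depth, then released. The job was handed in at about 16 s with the gripper clear; the jar, can and basket were not touched.

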